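# Square a flatted wooden disc in the mitre box

## Task

Get the round wooden blank ready for sawing: with a fingertip turn and slide it on the bed of the mitre box until its one flat edge lies flush along the fence, in front of the V-jaw, and only then push the V-jaw up until it holds the blank snugly against the fence on both sides of the V. The wood is soft and marks easily, so press and push gently throughout, and leave the other things on the mitre box and bench where they are.

Things in the scene. Friction and masses are not known exactly. Their poses are not given: they have to be found in the camera images.
- disc_center (a point): Centre of the loose pale-wood blank, half-way up: disc 100 mm across, 18 mm thick, about 0.1 kg, lying on the bed; one straight flat 65 mm long, 38 mm from the centre (88 mm across: too wide to grip). x points from the centre square to the flat, z up. Slides easily on bed and fence (friction 0.15); bare top grips: follows a fingertip pressed with 4 to 8 N, turns best 30-36 mm off centre.
- flat_left (a point): Left end of the blank's flat edge (seen from the centre, looking to the flat), half-way up, 38 mm along x and 32.5 mm along y from disc_center.
- flat_right (a point): Right end of the blank's flat edge, half-way up, 38 mm along x and -32.5 mm along y from disc_center.
- mitre: The mitre box, fixed to the bench: aluminium bed 190 x 460 mm on dark feet, its top 50 mm above the bench, a saw slot across its middle. Origin under the middle of the saw slot on the bench; x points square to the fence, away from the robot, y along the fence to the left, z up.
- fence_face (a point): Point on the front face of the fence, at bed height, opposite the middle of the V-jaw. The fence is an aluminium bar, 12 mm thick and 32 mm above the bed, along y. Axes as the mitre box: x points into the fence, square to its face; y along it.
- jaw (a joint): Travel of the V-jaw along the mitre box's x towards the fence, m: 0 drawn back fully, 0.105 at its forward limit. It slides stiffly (about 5 N) and holds itself where it is left, gripping what it has been pushed against.
- jaw_v (a point): Bottom (apex) of the V of the dark steel jaw, 12 mm above the bed, on the jaw's middle line. The jaw is 72 mm wide and 24 mm high; the V opens to the fence, each of its faces leans 35 degrees from the fence's direction, and its tips stand 25 mm in front of the apex. When the V bears on the round of the blank on both sides, its apex is 61 mm from the blank's centre. It centres a blank that lies up to 10 mm to one side of its middle line. Axes as the mitre box.
- jaw_plate (a point): Middle of the jaw's upright thumb plate, 50 mm above the bed: 12 mm thick along x, 40 mm wide along y, its top 64.5 mm above the bed. It stands 24 mm behind the apex of the V. Push it or pinch it to move the jaw. Axes as the mitre box.
- offcut: Bystander: wood offcut 45 x 70 x 22 mm lying on the right wing of the bed; origin under its centre.
- square: Bystander: small try square, wooden stock 85 x 14 x 14 mm with a short steel blade, lying at the left end of the bed; origin under the middle of its stock.
- screwdriver: Bystander: screwdriver lying on the bench to the left.
- dish: Bystander: black dish of screws, 120 mm across, on the bench to the left.
- hammer: Bystander: hammer lying on the bench to the right.
- tape: Bystander: grey tape measure, 62 x 34 x 58 mm, standing on the bench to the right.
Not all that is in view belongs to the job. What is shaped like the part that bears disc_center but pink or turquoise is not meant.

How it is judged:
By the outcome, as a careful person would: the job done as asked, in the order asked, and still so for the second after the job is handed in, with the robot touching nothing.
It also fails if it takes over 72 s, if anything falls off the work surface, if the arm or the gripper's body presses on something with over 40 N, if the wrist force passes 120 N, or if a joint passes its speed limit or range.

## Robot

A 6-joint arm with a two-finger parallel gripper is mounted at the origin on the work surface. World frame = base frame: x ahead of the robot, y to its left, z up, the work surface at z = 0. Lengths are in mm, angles in degrees, forces in N, time in s.
With the tool pointing down it reaches from about 350 to 850 mm from the base axis. Payload 8.1 kg.
Tool frame: the origin (TCP) lies on the centre line of the jaws, within the pads' length; the fingertips stand 11 mm ahead of it and the grasp point (between the pads) lies 8 mm behind it; z points along the fingers, y is the direction in which the jaws open and shut (so a half turn about z gives the same grasp; the last joint's range is limited). The gripper opens to 85 mm and grips with 20 to 120 N. Pads are 22 mm wide; open, the fingers measure 114 mm over their backs; the gripper's body (76 mm by 85 mm) begins 54 mm behind the grasp point. The pads swing forward as they close: fully open they stand 13 mm farther back than shut.
Start: joints at [-4.893, 7.471, 85.268, -0, 87.261, -4.893], TCP at [600.004, 0.022, 242.292] pointing down, gripper open.
Joint ranges: [-169.43, 169.43], [-51.17, 129.36], [1.28, 143.12], [-76.62, 256.62], [0, 156.53], [-152.29, 152.29]. Speed limits (degrees/s): [136.94, 136.94, 159.86, 180, 180, 180].

## Interface

Orientations are given as [roll, pitch, yaw] about the fixed x, y, z axes, in that order (R = Rz(yaw) Ry(pitch) Rx(roll)).
In Python, from bench import telemetry, viewer, r gives the robot as it stands.
- The arm moves only by the shell command python3 -m inch 'ROWS' [FORCE]. ROWS is JSON, a list of rows, each a list of 3 entries, a list of its own where there are three numbers: the shift along the tool's x, y, z in cm, then the turn, a rotation vector about the tool's x, y, z in rad, then the opening, from 0 (shut) to 1 (fully open). A call has 1 to 20 rows; each row is the pose to reach, as a shift and turn from the pose commanded when the call began, along the tool's axes at that moment; what a row does not reach only later rows make up. A row lasts 1/10 s, in which the tool goes at most 50 mm and 8.59 degrees, less where a joint would pass 70% of its speed; a pose out of reach is approached as far as the arm can. A call with a gripper value outside its range is refused whole. The fingers move at their own pace and stop on an object; FORCE is the grip in N (left out, the last holds). Time passes only in rows, so rows that repeat a pose let the fingers close. It gives the time, the measured TCP pose, the force and the opening at its end, in the units of the state.
- telemetry.sense(): the state, without advancing time (a new reading comes with each control period).
- viewer.snapshot(name): name is "scene" or "side" or "wrist"; returns the picture (480x640x3 uint8, red, green, blue); there is no depth.
- viewer.camera_model(name): a dict with "fx", "fy", "cx", "cy" (pixels), "cam_to_world" (4x4, takes a point from camera to world coordinates); the wrist camera has in their place "mount" (4x4, takes a point from camera to tool coordinates, whose origin is the TCP and whose axes are the flange's). Camera axes: x right, y down, z forward; pixel columns grow to the right and rows downward; lengths in mm; the calibration is good to about 2 mm. A picture is of the moment at which its call begins: read the wrist's pose just before it. camera_model takes no time and is no camera call.
- r.hand_in(): hands the job in, once; it reports no verdict.
The state is a dict: "time": time; "joint_pos": joint angles; "qd": joint speeds; "joint_efforts": joint torques, N m; "tool_pos": TCP position; "tcp_rot": TCP orientation; "ft_force": force on the tool from outside, world axes, zero at the start; "wrist_torque": the same for the moment, N m; "finger_gap": finger opening in mm.
Only numpy, scipy, OpenCV 4.12 (cv2) and the standard library are available. Lean on these libraries where they do the work, as an engineer would, in place of code of your own. Each camera call takes 0.05 s, during which the arm holds its last target.

## Working session

There is one attempt and no reset: what is moved stays moved. The work goes in short steps, Python scripts to look and compute and a shell command to move; the robot and the scene stay as the last step left them, time stands still between calls to the robot, and variables do not carry over. Pictures are saved under pics/ and viewed, and the job is handed in when it is done.

```bash
ls; mkdir -p pics; python3 - <<'E'
from bench import telemetry, viewer, r
import cv2,numpy as np
s=telemetry.sense();print(s)
for n in ["scene","side","wrist"]:
    im=viewer.snapshot(n);cv2.imwrite(f"pics/{n}0.png",im[:,:,::-1])
    m=viewer.camera_model(n);print(n,{k:np.round(v,3).tolist() if not isinstance(v,str) else v for k,v in m.items()})
E
```

```text
pics
{'time': 0.0, 'joint_pos': array([-4.89235459e+00,  7.51689360e+00,  8.53275496e+01, -2.09390520e-03,
        8.72611232e+01, -4.89559514e+00]), 'qd': array([ 0.05974771, -0.03832685, -0.00369284, -0.13826427,  0.02877348,
        0.0364663 ]), 'joint_efforts': array([-1.90700346e-03, -5.69404185e+01, -5.00557995e+01, -2.19391650e-04,
        1.44415747e-02,  7.24149572e-05]), 'tool_pos': array([5.99483860e+02, 6.09419401e-02, 2.41242370e+02]), 'tcp_rot': array([-1.79894640e+02, -6.92537224e-03,  9.00033362e+01]), 'ft_force': array([-0.4853551 ,  0.48085791, -0.26535682]), 'wrist_torque': array([-0.0381435 ,  0.017208  , -0.00768543]), 'finger_gap': 85.05006187487112}
scene {'fx': 445.747, 'fy': 445.747, 'cx': 324.727, 'cy': 236.431, 'cam_to_world': [[-0.842, 0.397, -0.365, 933.178], [0.539, 0.595, -0.596, 708.992], [-0.02, -0.699, -0.715, 923.376], [0.0, 0.0, 0.0, 1.0]]}
side {'fx': 483.66, 'fy': 483.66, 'cx': 324.172, 'cy': 244.968, 'cam_to_world': [[0.918, -0.316, 0.24, 241.649], [-0.397, -0.718, 0.572, -677.353], [-0.009, -0.62, -0.784, 1000.062], [0.0, 0.0, 0.0, 1.0]]}
wrist {'fx': 403.103, 'fy': 403.103, 'cx': 323.476, 'cy': 245.906, 'mount': [[-0.001, -0.958, -0.286, 73.209], [1.0, -0.001, -0.001, 0.562], [0.001, -0.286, 0.958, -130.942], [0.0, 0.0, 0.0, 1.0]]}
```

View pics/scene0.png

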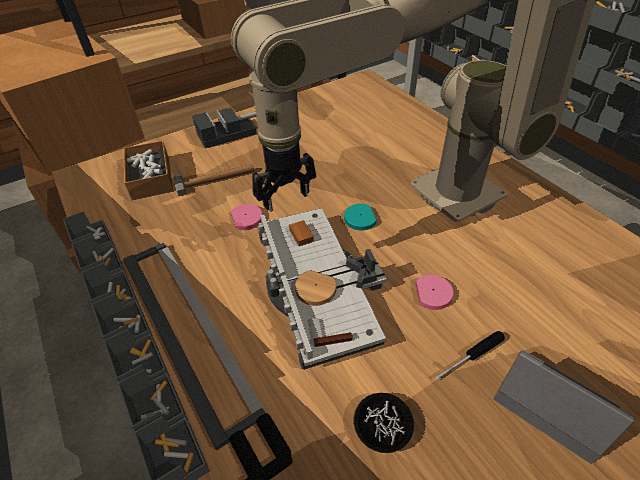

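View pics/side0.png

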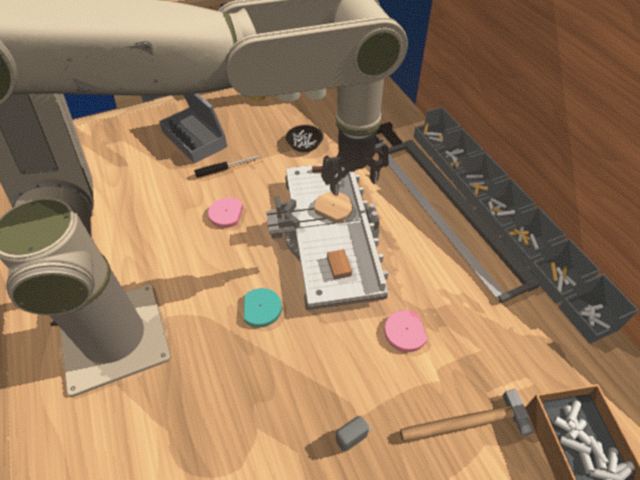

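View pics/wrist0.png

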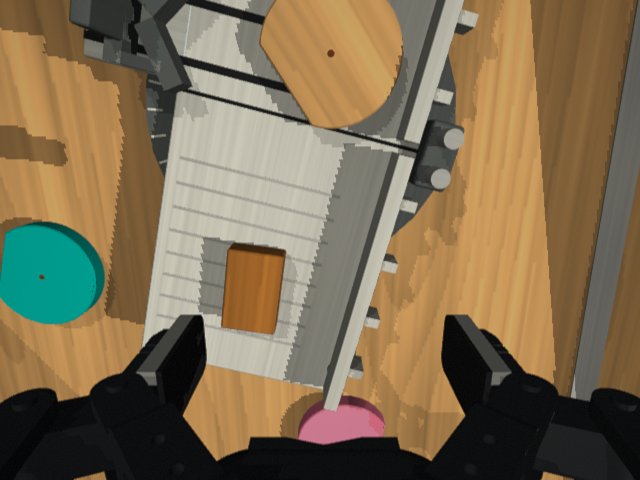

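```bash
cat > h.py <<'E'
from bench import telemetry, viewer, r
import cv2,numpy as np
from scipy.spatial.transform import Rotation as R
def pose(s=None):
    s=s or telemetry.sense()
    T=np.eye(4);T[:3,:3]=R.from_euler('xyz',s['tcp_rot'],degrees=True).as_matrix();T[:3,3]=s['tool_pos'];return T
def snap(n,f):
    T=pose(); im=viewer.snapshot(n)[:,:,::-1].copy(); m=viewer.camera_model(n)
    C=T@np.array(m['mount']) if 'mount' in m else np.array(m['cam_to_world'])
    cv2.imwrite(f"pics/{f}.png",im); np.savez(f"pics/{f}.npz",C=C,k=[m['fx'],m['fy'],m['cx'],m['cy']],T=T)
    return im
def load(f):
    d=np.load(f"pics/{f}.npz");return d['C'],d['k']
def ray(f,uv):
    C,k=load(f);uv=np.atleast_2d(np.array(uv,float))
    d=np.c_[(uv[:,0]-k[2])/k[0],(uv[:,1]-k[3])/k[1],np.ones(len(uv))]@C[:3,:3].T
    return C[:3,3],d
def onz(f,uv,z):
    o,d=ray(f,uv);t=(z-o[2])/d[:,2];return o+d*t[:,None]
def tri(views):
    A=np.zeros((3,3));b=np.zeros(3);L=[]
    for f,uv in views:
        o,d=ray(f,uv);d=d[0]/np.linalg.norm(d[0]);P=np.eye(3)-np.outer(d,d);A+=P;b+=P@o;L.append((o,P))
    x=np.linalg.solve(A,b);return x,[round(float(np.linalg.norm(P@(x-o))),2) for o,P in L]
def proj(f,X):
    C,k=load(f);p=(np.atleast_2d(X)-C[:3,3])@C[:3,:3];return np.c_[p[:,0]/p[:,2]*k[0]+k[2],p[:,1]/p[:,2]*k[1]+k[3]]
def wood(im,c=None):
    "filled contour of wood-coloured top"
    hsv=cv2.cvtColor(im,cv2.COLOR_BGR2HSV)
    return cv2.inRange(hsv,(5,70,100),(25,255,255))
def st():
    s=telemetry.sense();return {k:np.round(s[k],2) for k in('time','tool_pos','tcp_rot','ft_force','finger_gap')}
E
python3 -c "
from h import *
snap('wrist','w1')"
python3 -m inch '[[[4,0,0],[0,0,0],1],[[8,0,0],[0,0,0],0.5],[[12,0,0],[0,0,0],0],[[12,0,0],[0,0,0],0],[[12,0,0],[0,0,0],0],[[12,0,0],[0,0,0],0],[[12,0,0],[0,0,0],0]]'
python3 -c "
from h import *
print(st());snap('wrist','w2')"
```

```text
time: 0.9
tool_pos: [600.1, 118.7, 242.2]
tcp_rot: [-180.0, 0.0, 89.9]
ft_force: [-0.5, 1.0, -0.2]
finger_gap: -0.4
{'time': np.float64(0.9), 'tool_pos': array([600.1 , 118.74, 242.21]), 'tcp_rot': array([-1.7999e+02,  2.0000e-02,  8.9910e+01]), 'ft_force': array([-0.46,  1.03, -0.19]), 'finger_gap': np.float64(-0.38)}
```

View pics/w2.png

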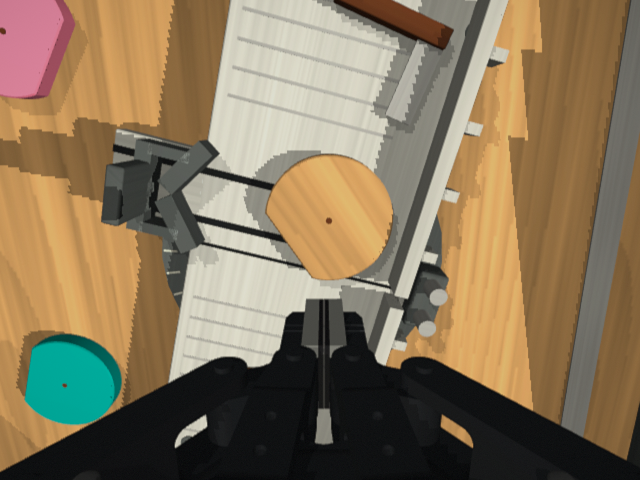

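```bash
cat > disc.py <<'E'
from h import *
def disc(f,ztop=68.,prior=None):
    im=cv2.imread(f"pics/{f}.png");hsv=cv2.cvtColor(im,cv2.COLOR_BGR2HSV)
    m=cv2.inRange(hsv,(8,80,90),(24,255,255));m=cv2.morphologyEx(m,cv2.MORPH_OPEN,np.ones((3,3)))
    cs,_=cv2.findContours(m,cv2.RETR_EXTERNAL,cv2.CHAIN_APPROX_NONE)
    return im,hsv,m,cs
E
python3 - <<'E'
from disc import *
print('hole',tri([('w1',(331,53)),('w2',(329,220.5))]))
im,hsv,m,cs=disc('w2')
for p in [(330,200),(320,272),(380,220)]:print(p,hsv[p[1],p[0]])
for c in cs:
    if cv2.pointPolygonTest(c,(329,230),False)>0:
        print(cv2.contourArea(c),cv2.boundingRect(c));np.save('pics/c_w2.npy',c[:,0])
a=im[120:330,90:520];cv2.imwrite('pics/w2crop.png',cv2.resize(a,(800,391),interpolation=cv2.INTER_CUBIC))
a=cv2.imread('pics/w1.png')[0:210,60:490];cv2.imwrite('pics/w1crop.png',cv2.resize(a,(800,391),interpolation=cv2.INTER_CUBIC))
E
```

```text
hole (array([604.83405625, 121.19059958,  67.74989681]), [0.14, 0.14])
(330, 200) [ 17 140 224]
(320, 272) [ 17 142 216]
(380, 220) [ 17 141 213]
11705.0 (265, 154, 128, 126)
```

View pics/w2crop.png

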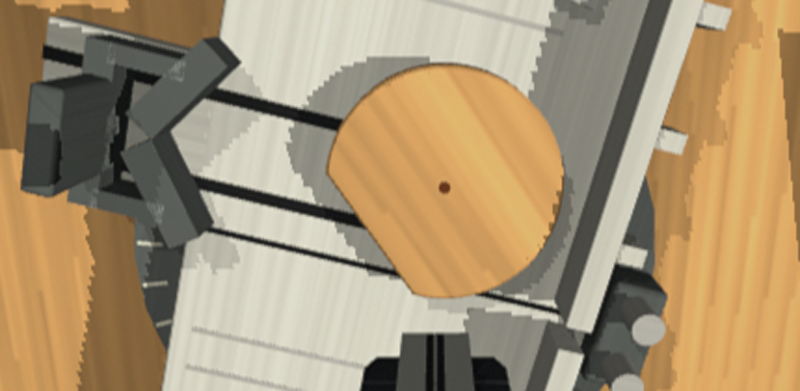

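View pics/w1crop.png

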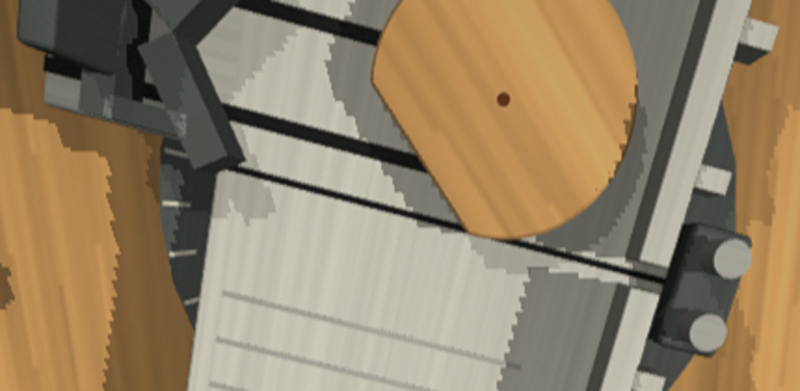

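```bash
cat > meas.py <<'E'
from disc import *
from scipy.optimize import least_squares
def fitdisc(f,seed,zt=68.,flatguess=None):
    im,hsv,m,cs=disc(f)
    c=max([c for c in cs if cv2.pointPolygonTest(c,seed,False)>=0],key=cv2.contourArea)[:,0]
    # boundary pixel -> +outward half pixel ignored
    P=onz(f,c,zt)[:,:2]
    # fit: round radius 50, flat at 38, robust; drop side-wall by visible check done by caller
    best=None
    for a0 in np.radians(np.arange(0,360,20)):
        def res(p):
            d=P-p[:2];n=np.array([np.cos(p[2]),np.sin(p[2])]);
            rr=np.linalg.norm(d,axis=1)-50; h=d@n-38
            return np.maximum(rr,h)
        s=least_squares(res,[*P.mean(0),a0],loss='soft_l1',f_scale=0.7)
        if best is None or s.cost<best.cost:best=s;rs=res(s.x)
    return best.x[:2],np.degrees(best.x[2])%360,np.percentile(np.abs(rs),[50,90,99])
E
python3 - <<'E'
from meas import *
print(fitdisc('w2',(329,230)))
g=cv2.cvtColor(cv2.imread('pics/w2.png'),cv2.COLOR_BGR2GRAY)
for r_ in (130,150,180,210,240,265): 
    print(r_,400-20*0, g[r_,370:470:1].tolist())
E
```

```text
(array([604.21329577, 121.79243308]), np.float64(213.67241994896477), array([0.57712814, 0.92956142, 1.23162201]))
130 400 [195, 197, 204, 208, 205, 205, 205, 206, 210, 213, 211, 210, 212, 211, 206, 176, 135, 133, 133, 134, 134, 134, 137, 135, 131, 128, 119, 119, 119, 121, 123, 123, 122, 123, 122, 108, 107, 108, 109, 109, 107, 106, 108, 122, 127, 136, 135, 135, 136, 136, 133, 133, 134, 135, 136, 137, 137, 137, 135, 135, 136, 138, 138, 141, 142, 107, 74, 72, 73, 75, 76, 74, 75, 74, 74, 74, 76, 111, 175, 205, 204, 203, 202, 202, 203, 203, 205, 207, 208, 210, 211, 211, 210, 211, 201, 179, 178, 183, 207, 209]
150 400 [204, 206, 209, 214, 213, 210, 213, 211, 174, 166, 165, 134, 132, 132, 134, 133, 135, 135, 132, 128, 129, 130, 129, 130, 133, 134, 133, 132, 134, 133, 135, 136, 135, 135, 133, 132, 132, 133, 136, 136, 134, 134, 136, 134, 132, 133, 133, 134, 135, 136, 136, 135, 134, 133, 136, 137, 138, 143, 138, 88, 72, 73, 74, 75, 74, 73, 75, 74, 75, 73, 82, 143, 200, 204, 202, 201, 202, 201, 203, 204, 205, 207, 208, 209, 211, 210, 211, 206, 147, 137, 146, 151, 150, 148, 149, 148, 148, 145, 
[... 1264 characters left out ...]
5, 207, 206, 206, 204, 165, 89, 77, 79, 78, 77, 78, 79, 81, 79, 78, 78, 79, 77, 95, 137, 143, 141, 141, 138, 136, 138, 141, 144, 146, 149, 149, 145, 142, 141, 139, 137, 136, 137, 148, 177, 178, 178, 177, 177, 177, 180, 183]
265 400 [130, 115, 108, 109, 108, 107, 106, 107, 108, 107, 106, 103, 104, 107, 131, 134, 134, 135, 136, 136, 137, 135, 118, 77, 70, 73, 74, 74, 73, 73, 75, 74, 75, 111, 178, 203, 199, 198, 200, 200, 199, 198, 200, 202, 206, 207, 206, 208, 201, 81, 24, 25, 29, 24, 28, 27, 27, 26, 25, 27, 35, 40, 49, 56, 67, 68, 73, 80, 90, 92, 97, 122, 137, 142, 159, 157, 159, 162, 167, 171, 173, 170, 166, 164, 162, 162, 160, 159, 166, 176, 182, 180, 178, 178, 180, 181, 183, 186, 185, 184]
```

```bash
cat >> meas.py <<'E'
def line_int(P):
    c=P.mean(0);u,s,v=np.linalg.svd(P-c);return c,v[0]
def fence(f,rows):
    g=cv2.cvtColor(cv2.imread(f"pics/{f}.png"),cv2.COLOR_BGR2GRAY).astype(float)
    B=[];Tp=[]
    for y in rows:
        d=g[y]
        # dark run 65..82 with len>=7, then bright >185
        x=330
        while x<520:
            if d[x]<84:
                e=x
                while d[e]<84:e+=1
                if 7<=e-x<=16 and d[e+3]>180 and d[x-4]>100:
                    i=x-1
                    b0=x-2+(d[x-2]-105)/(d[x-2]-d[x-1]) if d[x-1]<105 else x-1+(d[x-1]-105)/(d[x-1]-d[x])
                    j=e-1
                    while d[j+1]<138:j+=1
                    t0=j+(138-d[j])/(d[j+1]-d[j])
                    B.append((b0,y));Tp.append((t0,y));break
                x=e
            x+=1
    return np.array(B),np.array(Tp)
E
python3 - <<'E'
from meas import *
B,T=fence('w2',range(110,272,3))
print(len(B))
for n,p,z in(('base',B,50),('top',T,82)):
    P=onz('w2',p,z)[:,:2];c,v=line_int(P);v=v*np.sign(v[1]);
    n_=np.array([v[1],-v[0]]);print(n,c,'yaw',np.degrees(np.arctan2(-v[0],v[1])),'off',c@n_,'res',np.abs((P-c)@n_).max(), 'disc c dist',n_@(c-[604.3,121.6]))
E
```

```text
54
base [674.60292718 141.161406  ] yaw -14.239147662992465 off 619.1560197744445 res 0.123411483916942 disc c dist 63.33153330969195
top [675.83403787 146.17520917] yaw -14.22724043887119 off 619.1800424388385 res 0.029886614786008656 disc c dist 63.30018311999356
```

```bash
python3 - <<'E'
from meas import *
a=cv2.imread('pics/w2.png')[120:260,90:230];cv2.imwrite('pics/jawc.png',cv2.resize(a,(600,600),interpolation=cv2.INTER_CUBIC))
a=cv2.imread('pics/side0.png')[180:260,250:350];cv2.imwrite('pics/jaws.png',cv2.resize(a,(750,600),interpolation=cv2.INTER_CUBIC))
E
```

```text
(no output)
```

View pics/jawc.png

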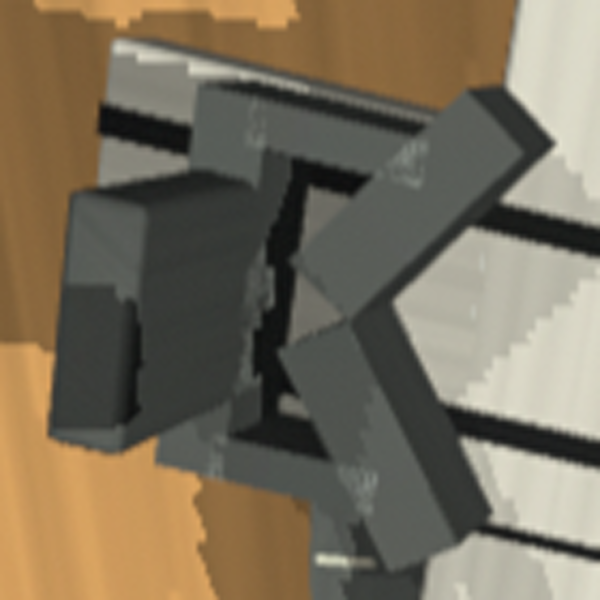

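View pics/jaws.png

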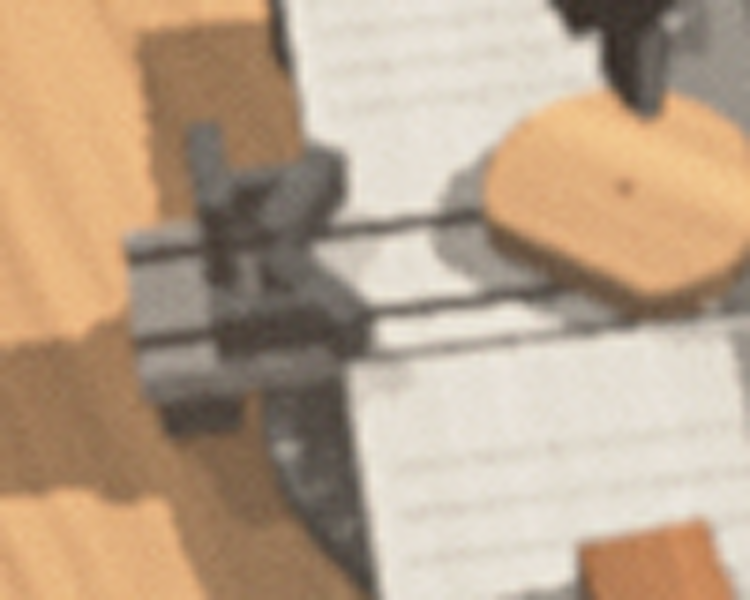

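```bash
python3 - <<'E'
from meas import *
a=np.radians(-14.235);ex=np.array([np.cos(a),np.sin(a)]);ey=np.array([-ex[1],ex[0]]);off=619.17
def rep(n,uv,z):
    p=onz('w2',np.array(uv)/4.2857+[90,120],z)[:,:2]
    for q in p:print(n,q.round(1),'d_fence',round(off-q@ex,1),'ymitre',round(q@ey,1))
rep('apex',[(352,318)],74);rep('tips',[(522,152),(455,545)],74)
rep('plate top',[(72,195),(148,205),(125,450),(50,437)],114.5)
c=np.array([604.4,121.6]);print('disc',off-c@ex,c@ey)
E
```

```text
apex [487.5 143. ] d_fence 181.8 ymitre 258.5
tips [519.5 171.2] d_fence 157.8 ymitre 293.7
tips [501.6 101.7] d_fence 157.9 ymitre 221.9
plate top [463.6 168. ] d_fence 211.1 ymitre 276.8
plate top [474.6 166.5] d_fence 200.1 ymitre 278.1
plate top [465.7 129.3] d_fence 199.6 ymitre 239.8
plate top [454.5 131.4] d_fence 211.0 ymitre 239.1
disc 63.22929316111674 266.4879931244237
```

```bash
python3 -c "
from h import *
print(st())"
python3 -m inch '[[[1.7,-0.1,2],[0,0,0],0],[[3.4,-0.1,5],[0,0,0],0],[[3.4,-0.1,9],[0,0,0],0],[[3.4,-0.1,12],[0,0,0],0],[[3.4,-0.1,14],[0,0,0],0],[[3.4,-0.1,15],[0,0,0],0],[[3.4,-0.1,15],[0,0,0],0],[[3.4,-0.1,15],[0,0,0],0]]'
python3 -c "
from h import *
print(st());snap('wrist','w3');print(st());snap('side','s3')"
```

```text
{'time': np.float64(0.95), 'tool_pos': array([600.13, 118.78, 242.28]), 'tcp_rot': array([-1.800e+02,  1.000e-02,  8.991e+01]), 'ft_force': array([ 0.22,  0.24, -0.85]), 'finger_gap': np.float64(-0.33)}
time: 1.75
tool_pos: [599.8, 153.7, 93.5]
tcp_rot: [179.9, -0.0, 90.0]
ft_force: [1.0, -0.3, 0.6]
finger_gap: 0.1
{'time': np.float64(1.75), 'tool_pos': array([599.85, 153.71,  93.54]), 'tcp_rot': array([ 1.7991e+02, -1.0000e-02,  8.9960e+01]), 'ft_force': array([ 1.03, -0.28,  0.6 ]), 'finger_gap': np.float64(0.09)}
{'time': np.float64(1.8), 'tool_pos': array([600.28, 153.89,  94.16]), 'tcp_rot': array([ 1.7985e+02, -2.0000e-02,  8.9970e+01]), 'ft_force': array([ 0.51, -0.49,  0.5 ]), 'finger_gap': np.float64(0.34)}
```

View pics/w3.png

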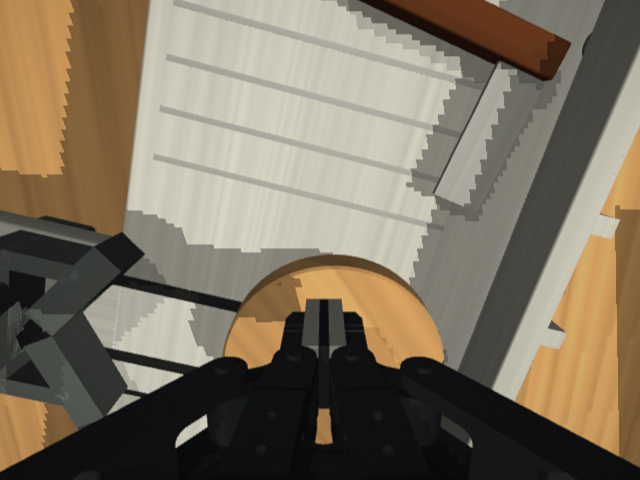

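```bash
python3 -m inch '[[[0,0,0.5],[0,0,0],0],[[0,0,1.0],[0,0,0],0],[[0,0,1.1],[0,0,0],0],[[0,0,1.1],[0,0,0],0],[[0,0,1.1],[0,0,0],0]]'
for i in 1 2 ; do python3 -m inch '[[[0,0,0.1],[0,0,0],0],[[0,0,0.1],[0,0,0],0]]'; done
```

```text
time: 2.35
tool_pos: [598.9, 154.1, 81.2]
tcp_rot: [-180.0, -0.0, 90.0]
ft_force: [0.0, 0.4, -0.1]
finger_gap: -0.3
time: 2.55
tool_pos: [599.0, 154.1, 80.3]
tcp_rot: [-180.0, 0.0, 90.0]
ft_force: [-0.3, -0.1, -0.2]
finger_gap: -0.1
time: 2.75
tool_pos: [598.9, 154.0, 79.2]
tcp_rot: [-180.0, 0.0, 90.0]
ft_force: [-0.3, 0.1, -0.7]
finger_gap: 0.0
```

```bash

python3 -m inch '[[[0,0,0.05],[0,0,0],0],[[0,0,0.05],[0,0,0],0],[[0,0,0.05],[0,0,0],0]]'; python3 -m inch '[[[0,0,0.05],[0,0,0],0],[[0,0,0.05],[0,0,0],0],[[0,0,0.05],[0,0,0],0]]'
```

```text
time: 3.05
tool_pos: [599.3, 154.1, 79.1]
tcp_rot: [180.0, -0.0, 90.0]
ft_force: [-1.1, 0.1, 2.2]
finger_gap: 0.0
time: 3.35
tool_pos: [599.5, 154.1, 79.0]
tcp_rot: [179.9, -0.0, 90.0]
ft_force: [-0.2, 0.0, 6.5]
finger_gap: 0.3
```

```bash
cat > arc.py <<'E'
import sys,numpy as np
px,py,a0,a1,n=map(float,sys.argv[1:6])  # pivot in tool frame (cm), world CCW deg
for t in np.linspace(a0,a1,int(n)):
    a=-np.radians(t);c,s=np.cos(a),np.sin(a);print(round(t,1),[round(px-(c*px-s*py),2),round(py-(s*px+c*py),2)],round(a,2))
E
python3 arc.py -3.25 0.52 5 40 8
```

```text
5.0 [np.float64(-0.06), np.float64(-0.28)] -0.09
10.0 [np.float64(-0.14), np.float64(-0.56)] -0.17
15.0 [np.float64(-0.25), np.float64(-0.82)] -0.26
20.0 [np.float64(-0.37), np.float64(-1.08)] -0.35
25.0 [np.float64(-0.52), np.float64(-1.32)] -0.44
30.0 [np.float64(-0.7), np.float64(-1.56)] -0.52
35.0 [np.float64(-0.89), np.float64(-1.77)] -0.61
40.0 [np.float64(-1.09), np.float64(-1.97)] -0.7
```

```bash
python3 -m inch '[[[-0.06,-0.28,0],[0,0,-0.09],0],[[-0.14,-0.56,0],[0,0,-0.17],0],[[-0.25,-0.82,0],[0,0,-0.26],0],[[-0.37,-1.08,0],[0,0,-0.35],0],[[-0.52,-1.32,0],[0,0,-0.44],0],[[-0.7,-1.56,0],[0,0,-0.52],0],[[-0.7,-1.56,0],[0,0,-0.52],0],[[-0.7,-1.56,0],[0,0,-0.52],0]]'
python3 -c "
from h import *
snap('side','s4');snap('scene','c4');print(st())
a=cv2.imread('pics/s4.png')[150:310,240:440];b=cv2.imread('pics/c4.png')[200:360,220:420]
cv2.imwrite('pics/sc4.png',cv2.resize(np.hstack([a,b]),(800,320),interpolation=cv2.INTER_CUBIC))"
```

```text
time: 4.15
tool_pos: [583.9, 147.0, 79.1]
tcp_rot: [179.9, 0.0, 119.8]
ft_force: [-0.1, 0.3, 4.8]
finger_gap: -0.2
{'time': np.float64(4.25), 'tool_pos': array([583.95, 147.07,  79.06]), 'tcp_rot': array([1.7993e+02, 3.0000e-02, 1.1977e+02]), 'ft_force': array([-0.3 ,  0.1 ,  5.49]), 'finger_gap': np.float64(-0.09)}
```

View pics/sc4.png

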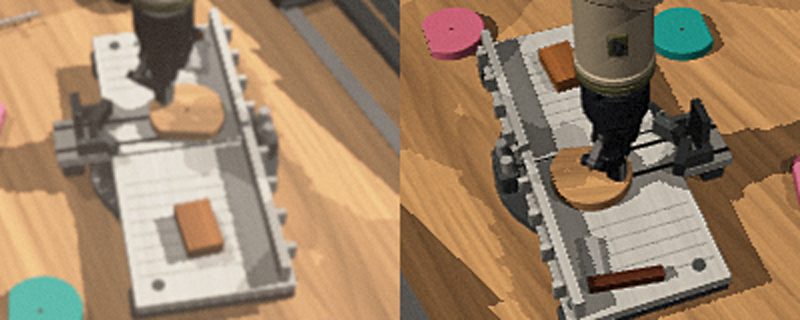

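```bash
python3 arc.py -3.25 0.52 45 50 2; python3 -m inch '[[[-0.06,-0.28,0],[0,0,-0.09],0],[[-0.14,-0.56,0],[0,0,-0.17],0],[[-0.25,-0.82,0],[0,0,-0.26],0],[[-0.37,-1.08,0],[0,0,-0.35],0],[[-0.52,-1.32,0],[0,0,-0.44],0],[[-0.7,-1.56,0],[0,0,-0.52],0],[[-0.89,-1.77,0],[0,0,-0.61],0],[[-1.09,-1.97,0],[0,0,-0.7],0],[[-1.09,-1.97,0],[0,0,-0.7],0],[[-1.09,-1.97,0],[0,0,-0.7],0]]'
python3 -m inch '[[[0,0,-0.3],[0,0,0],0],[[0,0,-3],[0,0,0],0],[[-3,0,-7],[0,0,0],0],[[-6,0,-11],[0,0,0],0],[[-6,0,-11],[0,0,0],0],[[-6,0,-11],[0,0,0],0],[[-6,0,-11],[0,0,0],0]]'
python3 -c "
from h import *
snap('wrist','w5');print(st())"
```

```text
45.0 [np.float64(-1.32), np.float64(-2.15)] -0.79
50.0 [np.float64(-1.56), np.float64(-2.3)] -0.87
time: 5.25
tool_pos: [572.4, 127.7, 79.1]
tcp_rot: [180.0, 0.1, 159.9]
ft_force: [-0.4, -0.2, 6.2]
finger_gap: -0.1
time: 5.95
tool_pos: [626.9, 107.2, 186.6]
tcp_rot: [-179.9, -0.2, 159.9]
ft_force: [0.4, -0.4, -0.4]
finger_gap: -0.2
{'time': np.float64(6.0), 'tool_pos': array([626.49, 107.3 , 186.14]), 'tcp_rot': array([-179.92,   -0.19,  159.91]), 'ft_force': array([ 0.15,  0.09, -0.61]), 'finger_gap': np.float64(0.28)}
```

View pics/w5.png

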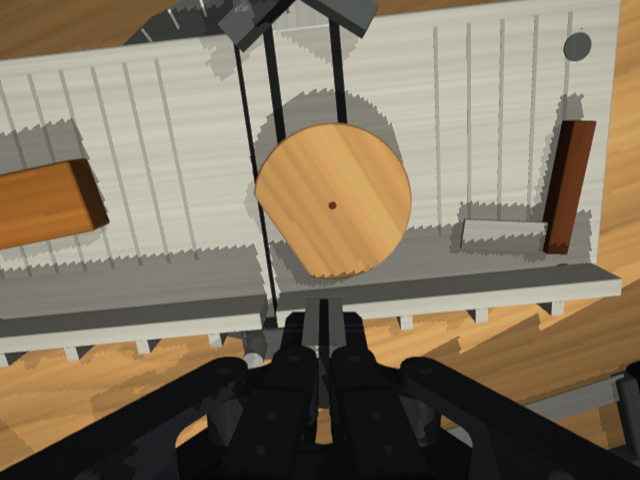

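```bash
cat >> meas.py <<'E'
a=np.radians(-14.235);ex=np.array([np.cos(a),np.sin(a)]);ey=np.array([-ex[1],ex[0]]);off=619.17
def report(f,seed):
    c,ang,q=fitdisc(f,seed);dev=(ang+14.235+180)%360-180
    print('c',c.round(1),'ang',round(ang,1),'dev from fence',round(dev,1),'d_fence',round(off-c@ex,1),'y-258.1',round(c@ey-258.1,1),q.round(2))
E
python3 - <<'E'
from meas import *
report('w5',(332,220))
print(onz('w5',(332,205),68))
E
```

```text
c [605.2 121. ] ang 282.6 dev from fence -63.2 d_fence 62.4 y-258.1 8.0 [0.67 0.96 1.29]
[[605.22188409 121.10571238  68.        ]]
```

```bash
python3 -m inch '[[[2,1.6,0],[0,0,0],0],[[4.28,3.34,2],[0,0,0],0],[[4.28,3.34,6],[0,0,0],0],[[4.28,3.34,9],[0,0,0],0],[[4.28,3.34,10.4],[0,0,0],0],[[4.28,3.34,10.4],[0,0,0],0],[[4.28,3.34,10.4],[0,0,0],0],[[4.28,3.34,10.4],[0,0,0],0]]'; python3 -m inch '[[[0,0,0.1],[0,0,0],0],[[0,0,0.1],[0,0,0],0]]'
```

```text
time: 6.8
tool_pos: [599.6, 153.2, 84.8]
tcp_rot: [180.0, 0.0, 159.9]
ft_force: [-0.1, 0.1, 0.1]
finger_gap: 0.2
time: 7.0
tool_pos: [599.5, 153.2, 83.6]
tcp_rot: [180.0, 0.0, 159.9]
ft_force: [0.0, 0.5, -0.1]
finger_gap: 0.3
```

```bash
python3 -m inch '[[[0,0,0.2],[0,0,0],0],[[0,0,0.4],[0,0,0],0],[[0,0,0.4],[0,0,0],0],[[0,0,0.4],[0,0,0],0]]'; python3 -m inch '[[[0,0,0.06],[0,0,0],0],[[0,0,0.06],[0,0,0],0],[[0,0,0.06],[0,0,0],0]]'
```

```text
time: 7.4
tool_pos: [599.2, 153.2, 79.2]
tcp_rot: [-180.0, -0.0, 159.9]
ft_force: [0.5, 0.1, 0.6]
finger_gap: 0.3
time: 7.7
tool_pos: [599.7, 153.3, 79.1]
tcp_rot: [180.0, 0.0, 159.9]
ft_force: [0.1, -0.2, 4.4]
finger_gap: -0.3
```

```bash
python3 arc.py -1.63 -2.82 5.333 64 12
```

```text
5.3 [np.float64(0.26), np.float64(-0.16)] -0.09
10.7 [np.float64(0.49), np.float64(-0.35)] -0.19
16.0 [np.float64(0.71), np.float64(-0.56)] -0.28
21.3 [np.float64(0.91), np.float64(-0.79)] -0.37
26.7 [np.float64(1.09), np.float64(-1.03)] -0.47
32.0 [np.float64(1.25), np.float64(-1.29)] -0.56
37.3 [np.float64(1.38), np.float64(-1.57)] -0.65
42.7 [np.float64(1.48), np.float64(-1.85)] -0.74
48.0 [np.float64(1.56), np.float64(-2.14)] -0.84
53.3 [np.float64(1.61), np.float64(-2.44)] -0.93
58.7 [np.float64(1.63), np.float64(-2.75)] -1.02
64.0 [np.float64(1.62), np.float64(-3.05)] -1.12
```

```bash
python3 -m inch '[[[0.26,-0.16,0.01],[0,0,-0.09],0],[[0.49,-0.35,0.01],[0,0,-0.19],0],[[0.71,-0.56,0.01],[0,0,-0.28],0],[[0.91,-0.79,0.01],[0,0,-0.37],0],[[1.09,-1.03,0.01],[0,0,-0.47],0],[[1.25,-1.29,0.01],[0,0,-0.56],0],[[1.38,-1.57,0.01],[0,0,-0.65],0],[[1.48,-1.85,0.01],[0,0,-0.74],0],[[1.56,-2.14,0.01],[0,0,-0.84],0],[[1.61,-2.44,0.01],[0,0,-0.93],0],[[1.63,-2.75,0.01],[0,0,-1.02],0],[[1.62,-3.05,0.01],[0,0,-1.12],0],[[1.62,-3.05,0.01],[0,0,-1.12],0],[[1.62,-3.05,0.01],[0,0,-1.12],0]]'
python3 -c "
from h import *
snap('side','s6');snap('scene','c6');snap('wrist','w6');print(st())
a=cv2.imread('pics/s6.png')[150:310,240:440];b=cv2.imread('pics/c6.png')[200:360,220:420]
cv2.imwrite('pics/sc6.png',cv2.resize(np.hstack([a,b]),(800,320),interpolation=cv2.INTER_CUBIC))"
```

```text
time: 9.1
tool_pos: [574.1, 130.1, 79.1]
tcp_rot: [-180.0, 0.0, -136.1]
ft_force: [-0.5, -1.3, 5.3]
finger_gap: -0.3
{'time': np.float64(9.25), 'tool_pos': array([574.08, 130.22,  79.07]), 'tcp_rot': array([-1.7997e+02,  3.0000e-02, -1.3611e+02]), 'ft_force': array([ 0.72, -0.  ,  5.86]), 'finger_gap': np.float64(0.18)}
```

View pics/sc6.png

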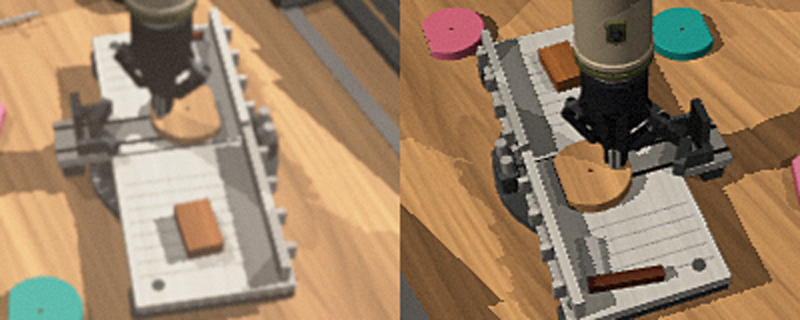

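View pics/w6.png

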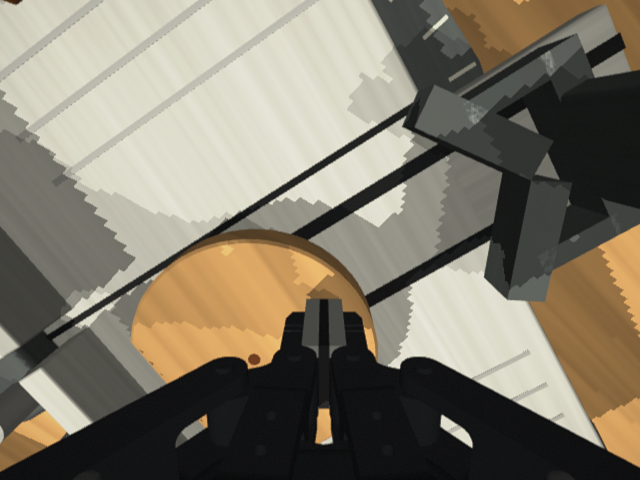

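```bash
python3 - <<'E'
from meas import *
h=onz('w6',(254,359.5),68)[0,:2];print(h,off-h@ex,h@ey-258.1)
a=cv2.imread('pics/w6.png')[300:460,60:300];cv2.imwrite('pics/w6c.png',cv2.resize(a,(800,533),interpolation=cv2.INTER_CUBIC))
E
```

```text
[606.27580014 122.19128258] 61.55648497909044 9.422378954408316
```

View pics/w6c.png

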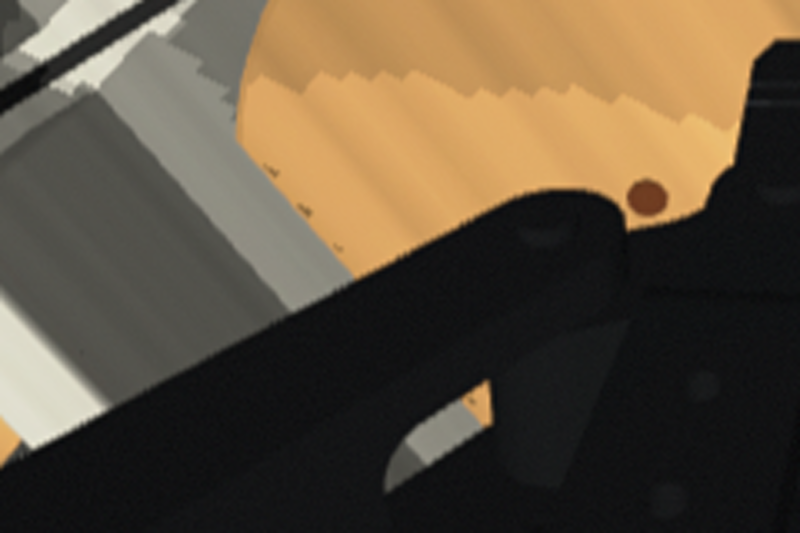

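```bash
python3 -m inch '[[[-0.05,-0.3,0],[0,0,0],0],[[-0.1,-0.6,0],[0,0,0],0],[[-0.15,-0.9,0],[0,0,0],0],[[-0.2,-1.2,0],[0,0,0],0],[[-0.25,-1.5,0],[0,0,0],0],[[-0.3,-1.8,0],[0,0,0],0],[[-0.35,-2.1,0],[0,0,0],0],[[-0.38,-2.25,0],[0,0,0],0],[[-0.38,-2.25,0],[0,0,0],0],[[-0.38,-2.25,0],[0,0,0],0]]'
python3 - <<'E'
from meas import *
snap('wrist','w7');print(st())
a=cv2.imread('pics/w7.png')[220:460,40:400];cv2.imwrite('pics/w7c.png',cv2.resize(a,(800,533),interpolation=cv2.INTER_CUBIC))
E
```

```text
time: 10.25
tool_pos: [592.6, 116.7, 79.1]
tcp_rot: [-180.0, 0.0, -136.1]
ft_force: [1.0, -0.2, 4.9]
finger_gap: 0.2
{'time': np.float64(10.3), 'tool_pos': array([592.62, 116.74,  79.06]), 'tcp_rot': array([-1.7996e+02,  5.0000e-02, -1.3610e+02]), 'ft_force': array([ 0.31, -0.36,  4.08]), 'finger_gap': np.float64(0.03)}
```

View pics/w7c.png

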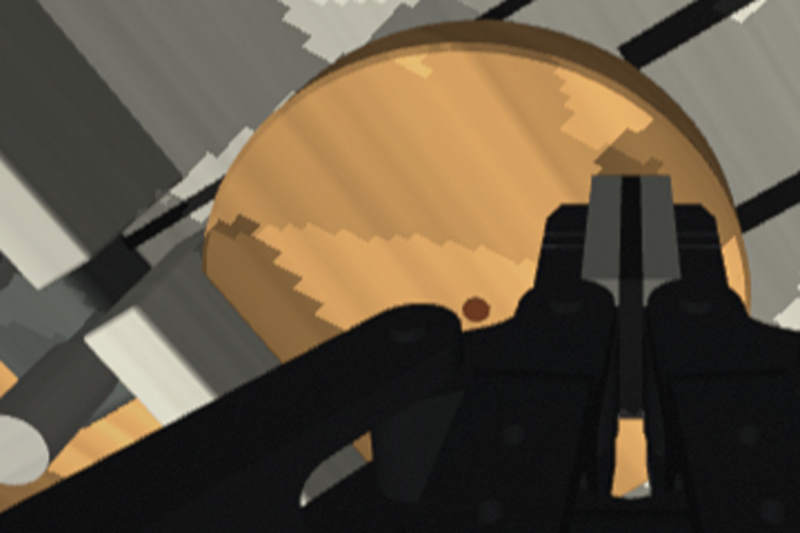

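```bash
python3 -m inch '[[[0,-0.06,0],[0,0,0],0],[[-0.01,-0.12,0],[0,0,0],0],[[-0.02,-0.17,0],[0,0,0],0],[[-0.03,-0.22,0],[0,0,0],0],[[-0.03,-0.22,0],[0,0,0],0]]'
for i in 1 2 3; do python3 -m inch '[[[-0.015,-0.025,0],[0,0,0],0],[[-0.03,-0.05,0],[0,0,0],0],[[-0.03,-0.05,0],[0,0,0],0]]' | grep -E "pos|rot|force"; done
```

```text
time: 10.8
tool_pos: [594.2, 115.5, 79.1]
tcp_rot: [-180.0, 0.0, -136.1]
ft_force: [-1.1, 0.1, 5.9]
finger_gap: -0.1
tool_pos: [594.5, 115.5, 79.1]
tcp_rot: [180.0, 0.0, -136.1]
ft_force: [-1.5, 0.3, 6.0]
tool_pos: [594.6, 115.5, 79.0]
tcp_rot: [179.9, -0.0, -136.1]
ft_force: [-4.8, 0.6, 9.3]
tool_pos: [594.6, 115.5, 79.1]
tcp_rot: [179.9, -0.1, -136.1]
ft_force: [-7.8, 1.6, 11.9]
```

```bash
python3 -m inch '[[[0.02,0.03,-0.02],[0,0,0],0],[[0.05,0.08,-0.03],[0,0,0],0],[[0.05,0.08,-0.03],[0,0,0],0]]' 
python3 -m inch '[[[0,0,-0.1],[0,0,0],0],[[0,0,-0.5],[0,0,0],0],[[0,0,-4],[0,0,0],0],[[-2,-1,-8],[0,0,0],0],[[-5,-3,-12],[0,0,0],0],[[-5,-3,-14],[0,0,0],0],[[-5,-3,-14],[0,0,0],0],[[-5,-3,-14],[0,0,0],0]]'
python3 - <<'E'
from meas import *
snap('wrist','w8');print(st())
E
```

```text
time: 12.0
tool_pos: [594.5, 115.4, 79.1]
tcp_rot: [180.0, 0.0, -136.0]
ft_force: [-1.0, 2.3, 6.5]
finger_gap: 0.1
time: 12.8
tool_pos: [651.3, 128.2, 218.6]
tcp_rot: [-180.0, -0.0, -136.0]
ft_force: [-0.2, -0.5, -0.1]
finger_gap: 0.1
{'time': np.float64(12.85), 'tool_pos': array([650.42, 128.09, 217.23]), 'tcp_rot': array([ 1.7992e+02, -1.1000e-01, -1.3595e+02]), 'ft_force': array([-0.8 , -0.29,  0.19]), 'finger_gap': np.float64(-0.04)}
```

View pics/w8.png

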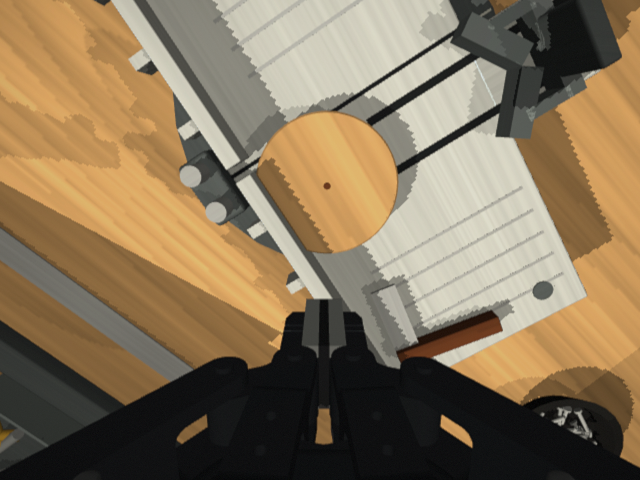

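```bash
python3 - <<'E'
from meas import *
im,hsv,m,cs=disc('w8')
c=max([c for c in cs if cv2.pointPolygonTest(c,(340,170),False)>=0],key=cv2.contourArea);print(cv2.contourArea(c),cv2.boundingRect(c))
report('w8',(340,170)); h=onz('w8',(326.5,185.5),68)[0,:2];print(h,off-h@ex,h@ey-258.1)
a=im[100:260,210:410];cv2.imwrite('pics/w8c.png',cv2.resize(a,(750,600),interpolation=cv2.INTER_CUBIC))
E
```

```text
14685.0 (257, 111, 141, 142)
c [626.5 107.1] ang 345.5 dev from fence -0.2 d_fence 38.2 y-258.1 -0.2 [0.81 1.1  1.33]
[626.72313904 107.21208978] 38.0535984681635 -0.06889127270363815
```

View pics/w8c.png

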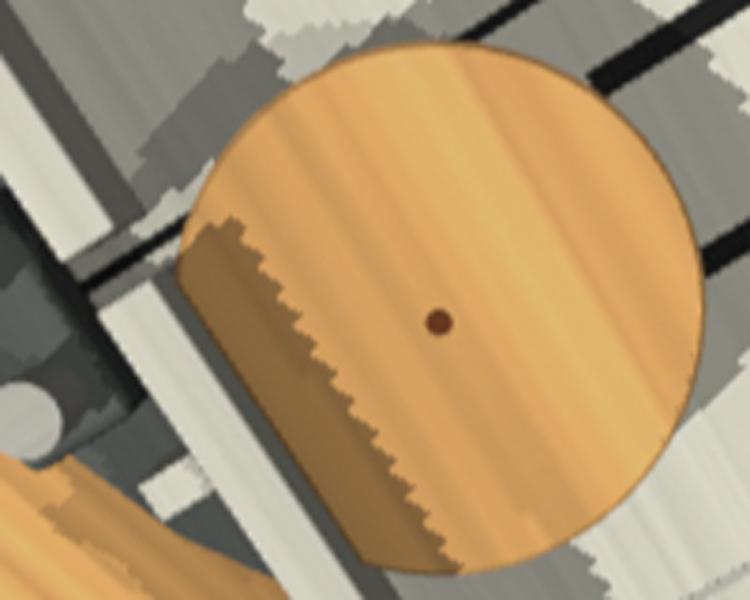

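```bash
python3 -m inch '[[[1.5,2,0],[0,0,0.13],0],[[3.3,4,0],[0,0,0.26],0],[[5,6,0],[0,0,0.39],0],[[6.6,8.2,0],[0,0,0.52],0],[[8.3,10.2,0],[0,0,0.65],0],[[10,12.2,0],[0,0,0.78],0],[[11.6,14.3,0],[0,0,0.91],0],[[13.17,16.32,0],[0,0,1.017],0],[[13.17,16.32,0],[0,0,1.017],0],[[13.17,16.32,0],[0,0,1.017],0],[[13.17,16.32,3],[0,0,1.017],0],[[13.17,16.32,6],[0,0,1.017],0],[[13.17,16.32,6],[0,0,1.017],0],[[13.17,16.32,6],[0,0,1.017],0]]'
python3 - <<'E'
from meas import *
snap('wrist','w9');print(st());p=pose()[:2,3];print(off-p@ex,p@ey-258.1)
E
```

```text
time: 14.25
tool_pos: [443.0, 153.5, 158.4]
tcp_rot: [-179.9, -0.1, 165.8]
ft_force: [0.4, 0.4, -0.6]
finger_gap: 0.1
{'time': np.float64(14.3), 'tool_pos': array([443.87, 153.79, 159.68]), 'tcp_rot': array([1.8000e+02, 1.0000e-02, 1.6582e+02]), 'ft_force': array([ 0.62,  0.07, -0.11]), 'finger_gap': np.float64(-0.09)}
226.74899720670123 0.11162461099127086
```

View pics/w9.png

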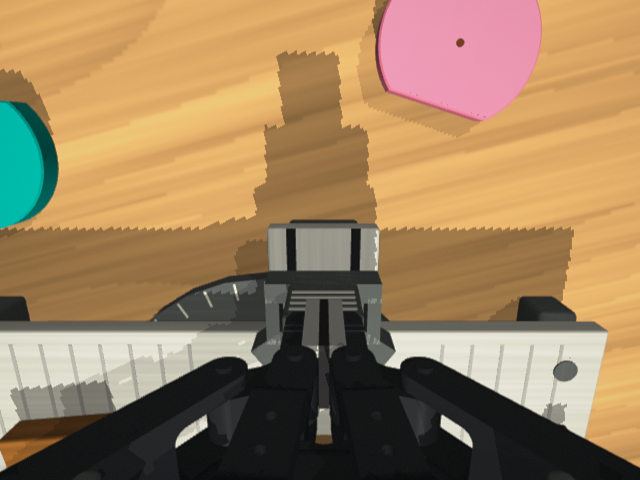

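```bash
python3 - <<'E'
from meas import *
def W(d,y,z):
    q=(off-d)*ex+(258.1+y)*ey;return [*q,z]
pts=[W(d,y,114.5) for d in(199.8,211.8) for y in(-20,20)]+[W(211.8,y,74) for y in(-20,20)]
print(proj('w9',np.array(pts)).round())
snap('side','s9');a=cv2.imread('pics/s9.png')[150:270,230:380];cv2.imwrite('pics/s9c.png',cv2.resize(a,(750,600),interpolation=cv2.INTER_CUBIC))
E
```

```text
[[282. 341.]
 [365. 341.]
 [282. 318.]
 [365. 318.]
 [289. 286.]
 [358. 286.]]
```

View pics/s9c.png

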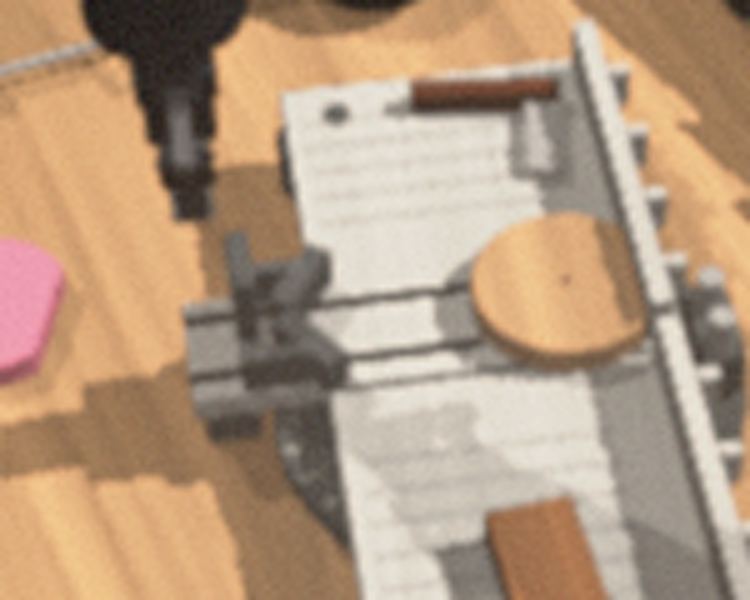

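```bash
python3 -m inch '[[[0.3,0,0],[0,0,0],0],[[0.3,0,2],[0,0,0],0],[[0.3,0,4],[0,0,0],0],[[0.3,0,5.2],[0,0,0],0],[[0.3,0,5.2],[0,0,0],0],[[0.3,0,5.2],[0,0,0],0]]'
python3 - <<'E'
from meas import *
snap('side','s10');print(st());p=pose()[:2,3];print(off-p@ex,p@ey-258.1)
a=cv2.imread('pics/s10.png')[150:270,230:380];cv2.imwrite('pics/s10c.png',cv2.resize(a,(750,600),interpolation=cv2.INTER_CUBIC))
E
```

```text
time: 14.95
tool_pos: [440.6, 154.8, 107.7]
tcp_rot: [180.0, 0.0, 165.8]
ft_force: [0.4, 0.8, 1.1]
finger_gap: -0.1
{'time': np.float64(15.0), 'tool_pos': array([441.05, 154.85, 108.1 ]), 'tcp_rot': array([1.7996e+02, 8.0000e-02, 1.6581e+02]), 'ft_force': array([-0.84,  0.05, -0.67]), 'finger_gap': np.float64(0.14)}
229.73866781533712 0.44614311130573014
```

View pics/s10c.png

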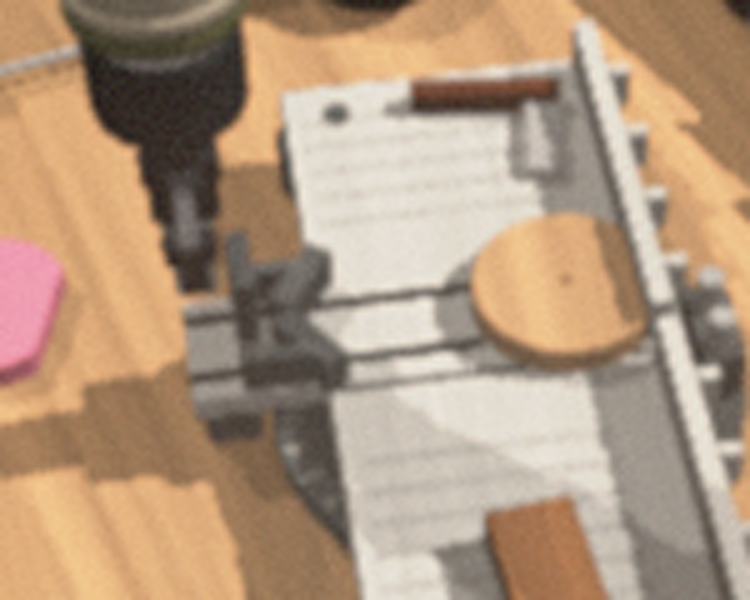

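```bash
python3 -m inch '[[[-0.2,0,0.3],[0,0,0],0],[[-0.4,0,0.3],[0,0,0],0],[[-0.6,0,0.3],[0,0,0],0],[[-0.8,0,0.3],[0,0,0],0],[[-1.0,0,0.3],[0,0,0],0],[[-1.3,0,0.3],[0,0,0],0],[[-1.6,0,0.3],[0,0,0],0],[[-2,0,0.3],[0,0,0],0],[[-2,0,0.3],[0,0,0],0]]'
python3 - <<'E'
from meas import *
snap('side','s11');print(st());p=pose()[:2,3];print(off-p@ex,p@ey-258.1)
a=cv2.imread('pics/s11.png')[150:270,230:380];cv2.imwrite('pics/s11c.png',cv2.resize(a,(750,600),interpolation=cv2.INTER_CUBIC))
E
```

```text
time: 15.9
tool_pos: [459.5, 149.7, 103.6]
tcp_rot: [-180.0, -0.1, 165.8]
ft_force: [-2.5, 0.6, -0.3]
finger_gap: 0.0
{'time': np.float64(15.95), 'tool_pos': array([459.47, 149.71, 103.59]), 'tcp_rot': array([-1.7999e+02, -5.0000e-02,  1.6580e+02]), 'ft_force': array([-3.31,  1.21, -1.46]), 'finger_gap': np.float64(0.14)}
210.62272491133945 -0.003811068246591276
```

View pics/s11c.png

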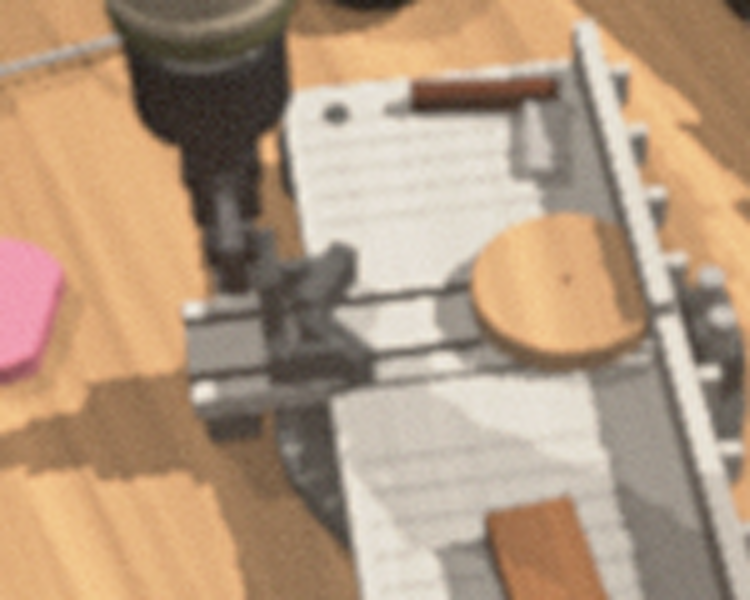

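```bash
python3 -m inch '[[[-0.3,0,0],[0,0,0],0],[[-0.6,0,0],[0,0,0],0],[[-0.9,0,0],[0,0,0],0],[[-1.2,0,0],[0,0,0],0],[[-1.5,0,0],[0,0,0],0],[[-1.8,0,0],[0,0,0],0],[[-2.1,0,0],[0,0,0],0],[[-2.4,0,0],[0,0,0],0],[[-2.7,0,0],[0,0,0],0],[[-3.0,0,0],[0,0,0],0],[[-3.3,0,0],[0,0,0],0],[[-3.6,0,0],[0,0,0],0],[[-3.9,0,0],[0,0,0],0],[[-4.2,0,0],[0,0,0],0],[[-4.5,0,0],[0,0,0],0],[[-4.8,0,0],[0,0,0],0],[[-5.1,0,0],[0,0,0],0],[[-5.4,0,0],[0,0,0],0],[[-5.7,0,0],[0,0,0],0],[[-5.7,0,0],[0,0,0],0]]'
python3 - <<'E'
from meas import *
snap('wrist','w12');snap('side','s12');print(st());p=pose()[:2,3];print(off-p@ex,p@ey-258.1)
a=cv2.imread('pics/s12.png')[150:270,230:380];cv2.imwrite('pics/s12c.png',cv2.resize(a,(750,600),interpolation=cv2.INTER_CUBIC))
E
```

```text
time: 17.95
tool_pos: [514.7, 135.8, 103.6]
tcp_rot: [-180.0, -0.0, 165.8]
ft_force: [-2.7, 1.6, -1.1]
finger_gap: 0.3
{'time': np.float64(18.05), 'tool_pos': array([514.71, 135.72, 103.6 ]), 'tcp_rot': array([-1.7998e+02, -3.0000e-02,  1.6580e+02]), 'ft_force': array([-2.19,  0.87, -1.12]), 'finger_gap': np.float64(0.06)}
153.63704315534147 0.020938436564506446
```

View pics/s12c.png

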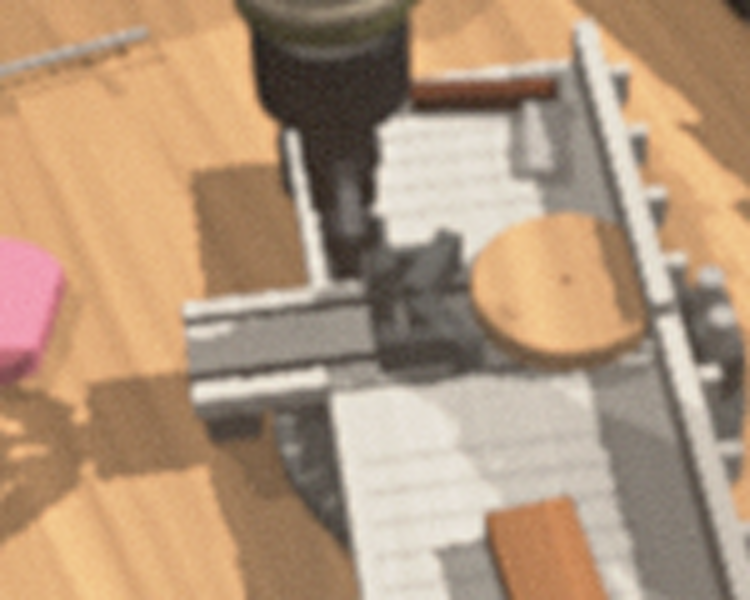

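```bash
python3 -m inch '[[[-0.2,0,0],[0,0,0],0],[[-0.4,0,0],[0,0,0],0],[[-0.6,0,0],[0,0,0],0],[[-0.8,0,0],[0,0,0],0],[[-1.0,0,0],[0,0,0],0],[[-1.0,0,0],[0,0,0],0]]'
for i in 1 2 ; do python3 -m inch '[[[-0.05,0,0],[0,0,0],0],[[-0.1,0,0],[0,0,0],0],[[-0.1,0,0],[0,0,0],0]]' | grep -E "pos|force"; done
```

```text
time: 18.65
tool_pos: [524.4, 133.3, 103.7]
tcp_rot: [-180.0, -0.0, 165.8]
ft_force: [-3.5, 1.1, -0.5]
finger_gap: -0.1
tool_pos: [525.3, 133.1, 103.7]
ft_force: [-4.2, -0.1, -2.6]
tool_pos: [526.3, 132.8, 103.7]
ft_force: [-5.6, 1.9, -1.4]
```

```bash
for i in 1 2 3 ; do python3 -m inch '[[[-0.02,0,0],[0,0,0],0],[[-0.05,0,0],[0,0,0],0],[[-0.05,0,0],[0,0,0],0]]' | grep -E "pos|force"; done
python3 - <<'E'
from meas import *
snap('side','s13');p=pose()[:2,3];print(off-p@ex,p@ey-258.1)
E
```

```text
tool_pos: [526.8, 132.7, 103.7]
ft_force: [-5.2, 1.0, -1.5]
tool_pos: [527.3, 132.5, 103.7]
ft_force: [-5.3, 1.8, -1.6]
tool_pos: [527.7, 132.5, 103.8]
ft_force: [-6.8, 1.5, -1.1]
140.218826582095 0.059115241562892606
```

```bash
for i in 1 2 3 ; do python3 -m inch '[[[-0.03,0,0],[0,0,0],0],[[-0.03,0,0],[0,0,0],0]]' | grep -E "pos|force"; done
```

```text
tool_pos: [527.7, 132.4, 103.7]
ft_force: [-6.4, 1.3, 1.1]
tool_pos: [527.8, 132.4, 103.8]
ft_force: [-8.5, 1.5, 0.7]
tool_pos: [527.8, 132.4, 103.8]
ft_force: [-10.7, 1.7, 2.0]
```

```bash
python3 -m inch '[[[0.1,0,0],[0,0,0],0],[[0.6,0,0],[0,0,0],0],[[1.6,0,0],[0,0,0],0],[[2,0,0],[0,0,0],0],[[2,0,-4],[0,0,0],0],[[2,0,-8],[0,0,0],0],[[-2,0,-12],[0,0,0],0],[[-6,0,-14],[0,0,0],0],[[-10,0,-14],[0,0,0],0],[[-13,0,-14],[0,0,0],0],[[-13,0,-14],[0,0,0],0],[[-13,0,-14],[0,0,0],0],[[-13,0,-14],[0,0,0],0]]'
python3 - <<'E'
from meas import *
snap('wrist','w14');snap('side','s14');snap('scene','c14');print(st())
a=cv2.imread('pics/s14.png')[150:310,240:440];b=cv2.imread('pics/c14.png')[200:360,220:420]
cv2.imwrite('pics/sc14.png',cv2.resize(np.hstack([a,b]),(800,320),interpolation=cv2.INTER_CUBIC))
E
```

```text
time: 22.1
tool_pos: [654.2, 100.7, 244.1]
tcp_rot: [180.0, -0.0, 165.8]
ft_force: [0.2, -0.2, 0.1]
finger_gap: 0.2
{'time': np.float64(22.25), 'tool_pos': array([654.34, 100.86, 244.62]), 'tcp_rot': array([1.7998e+02, 5.0000e-02, 1.6584e+02]), 'ft_force': array([0.06, 0.76, 0.14]), 'finger_gap': np.float64(0.09)}
```

View pics/w14.png

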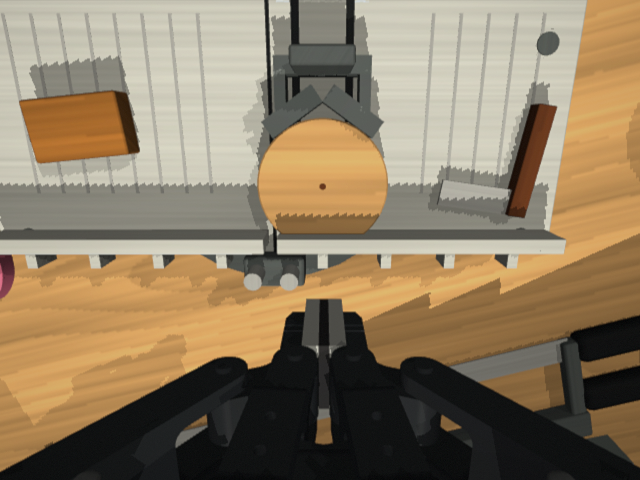

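View pics/sc14.png

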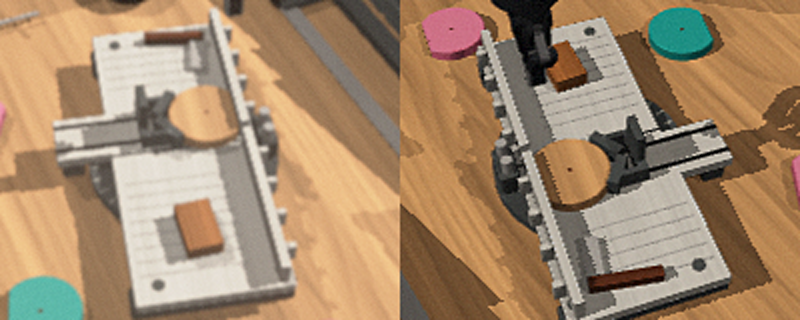

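```bash
python3 - <<'E'
from meas import *
report('w14',(322,170)); h=onz('w14',(322.5,186),68)[0,:2];print('hole',off-h@ex,h@ey-258.1)
# plate top back/front edge
for uv in [(290,46),(356,45)]:
    q=onz('w14',uv,114.5)[0,:2];print('plate back',off-q@ex,q@ey-258.1)
a=cv2.imread('pics/w14.png')[30:250,230:420];cv2.imwrite('pics/w14c.png',cv2.resize(a,(518,600),interpolation=cv2.INTER_CUBIC))
E
```

```text
c [626.3 107.1] ang 345.8 dev from fence 0.1 d_fence 38.4 y-258.1 -0.3 [0.78 0.94 1.21]
hole 38.22929280573885 0.0031203835660562618
plate back 127.0775824238404 -18.928589510916368
plate back 127.61486617934753 19.834581895742815
```

View pics/w14c.png

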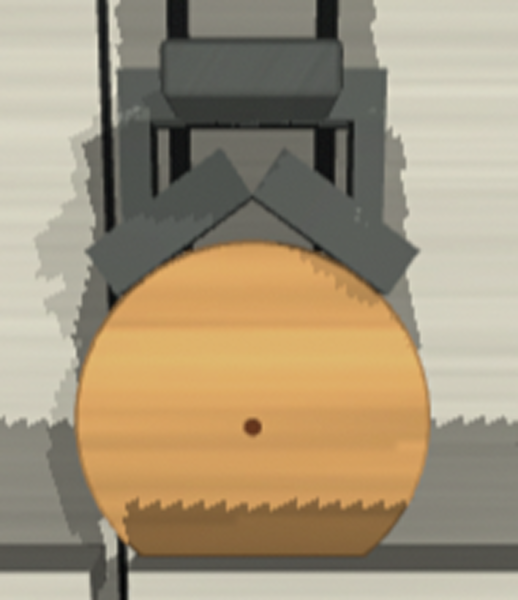

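```bash
python3 - <<'E'
from meas import *
q=onz('w14',(321.7,102.2),74)[0,:2];h=onz('w14',(322.5,186),68)[0,:2];print('apex-centre',(h-q)@ex,(h-q)@ey)
r.hand_in()
E
```

```text
apex-centre 59.839451099763494 0.5137643168851387
the job is handed in; nothing more can be done
```

The blank now lies with its flat edge flush along the fence, in front of the V-jaw. The jaw has been pushed up and bears on it on both sides. I turned the blank about 132° in two fingertip strokes and slid it about 25 mm to the fence and 8 mm sideways. The jaw then went about 83 mm by its plate, and I handed in at about 22 s.

**Last checks with the wrist camera, before hand-in:**
- **Flat edge:** it is parallel to the fence to about 0.1°. The centre measures 38.2–38.4 mm from the fence face (38 expected) and is within 0.3 mm of the jaw's middle line.
- **Jaw:** in the last picture both faces of the V touch the round. The push stalled with the force rising to about 11 N, roughly half of which is the jaw's own friction. I did not push further.
- **Bystanders:** the offcut and try square look unmoved, and the gripper is clear of everything.

**What disagreed:**
- **Contact force:** when the flat met the fence, the fingertip force briefly rose to about 12 N down and 8 N sideways. That is above the 4–8 N range, and I backed off at once.
- **Apex to centre:** this measured 59.8 mm against the stated 61 mm. The back of the jaw plate also measured about 1.7 mm closer to the fence than expected. Both are within the calibration and my pixel reading, and the gripper's own position at the stall matched the expected geometry.

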